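# Press two freshly glued box-lid inlays under cauls and weights

## Task

The inlays in the two box lids have just been glued and must be pressed while they dry. Lay the long caul over the strip inlay of the long lid and the square caul over the round inlay of the square lid, lined up with the lid and covering the whole inlay, then gently stand one small knob weight on each end of the long caul and the large knob weight on the middle of the square caul. Leave the lids where they lie.

Things in the scene. Friction and masses are not known exactly. Their poses are not given: they have to be found in the camera images.
- caul_long_center (a point): Long caul: flat plywood pressing block with a cork sole, 180 x 56 x 18 mm, about 0.12 kg, loose on the bench, sole down. The point is its centre, 9 mm above its underside; x along its length, z up.
- caul_square_center (a point): Square caul: the same plywood with cork sole, 64 x 64 x 18 mm, about 0.05 kg, loose on the bench, sole down. The point is its centre, 9 mm above its underside; x and y along its sides, z up.
- weight_small_1_center (a point): One of two equal small cast-iron knob weights, standing upright, about 0.44 kg: cylinder 46 mm across and 34 mm high, on it a 6 mm neck and a knob 22 mm across and 14 mm high; 54 mm high in all. The point is on its axis, half-way up, 27 mm above its underside (still on the cylinder); z up.
- weight_small_2_center (a point): The other small knob weight, exactly like the first; either may go on either end. The point is on its axis, 27 mm above its underside; z up.
- weight_large_center (a point): The large cast-iron knob weight, standing upright, about 0.82 kg: cylinder 60 mm across and 40 mm high, on it a 6 mm neck and a knob 28 mm across and 16 mm high; 62 mm high in all. The point is on its axis, half-way up, 31 mm above its underside (still on the cylinder); z up.
- lid_long_inlay (a point): Long box lid of pale wood, 230 x 90 x 16 mm, 0.24 kg, lying loose on the bench, with a dark strip inlay 150 x 28 mm along the middle of its top face. The point is the centre of the inlay, on the top face 16 mm above the bench; x along lid and inlay, z up.
- lid_square_inlay (a point): Square box lid of pale wood, 120 x 120 x 16 mm, 0.17 kg, lying loose on the bench, with a dark round inlay 38 mm across in the middle of its top face. The point is the centre of the inlay, on the top face 16 mm above the bench; x and y along its sides, z up.
Things that resemble listed ones, but are neither listed nor needed, are in the scene too. Leave any green or pink look-alike of the part that bears weight_small_1_center alone.

How it is judged:
By the outcome, as a careful person would: the job done as asked, in the order asked, and still so for the second after the job is handed in, with the robot touching nothing.
It also fails if it takes over 128 s, if anything falls off the work surface, if the arm or the gripper's body presses on something with over 40 N, if the wrist force passes 120 N, or if a joint passes its speed limit or range.

## Robot

A 7-joint arm with a two-finger parallel gripper is mounted at the origin on the work surface. World frame = base frame: x ahead of the robot, y to its left, z up, the work surface at z = 0. Lengths are in mm, angles in rad, forces in N, time in s.
With the tool pointing down it reaches from about 400 to 900 mm from the base axis. Payload 5.6 kg.
Tool frame: the origin (TCP) lies midway between the tips of the shut fingers; the grasp point (between the pads) lies 19 mm behind it; z points along the fingers, y is the line along which they close (so a half turn about z gives the same grasp; the last joint's range is limited). The gripper opens to 92 mm and grips with 3 to 60 N. Pads are 20 mm wide; open, the fingers measure 128 mm over their backs; the gripper's body (75 mm by 189 mm) begins 69 mm behind the grasp point.
Start: joints at [-1.382, 0.468, -0.012, 1.603, 0.006, 1.071, -0.056], TCP at [149.366, 632.613, 214.592] pointing down, gripper open.
Joint ranges: [-2.53, 2.53], [-0.31, 2.02], [-1.57, 1.55], [0.28, 2.44], [-1.29, 4.43], [0.15, 1.84], [-2.92, 2.92]. Speed limits (rad/s): [2.57, 2.57, 3.14, 3.14, 3.14, 3.14, 3.14].

## Interface

Orientations are given as a rotation vector (axis times angle).
In Python, from cell import robot, grip, kin, viewer gives the robot as it stands. Calls block until the motion is done:
- robot.movep(position, orientation): joint-space move of the TCP to a pose.
- robot.servo_line(position, feed=150, rotation=None): straight line of the TCP; rotation=None keeps the orientation; feed is the mean speed in mm/s.
- robot.goto_joints(angles): joint-space move.
- grip(opening, newtons=None): opening from 0.0 (shut) to 1.0 (fully open); newtons is the grip in N (None keeps the last); returns when the fingers have stopped.
- robot.hold(seconds).
- kin.ik(position, orientation): joint angles nearest the present ones, or None.
- robot.observe(): the state.
- viewer.read_camera(name): name is "side" or "top" or "wrist"; returns the picture (400x640x3 uint8, red, green, blue); there is no depth.
- viewer.camera_info(name): a dict with "camera_matrix" (3x3 intrinsics, pixels), "k1" (the pictures are not rectified: a ray, as slopes to the right and down, at radius r is drawn at 1 + k1 r^2 times it, then the intrinsics apply), "R" (3x3) and "t" (3): a world point X has camera coordinates R X + t. Camera axes: x right, y down, z forward; pixel columns grow to the right and rows downward; lengths in mm; the calibration is good to about 2 mm. A picture is of the moment at which its call begins: read the wrist's pose just before it. camera_info takes no time and is no camera call; for the wrist camera it gives the pose at the moment of the call.
A pose or a line that the arm cannot do raises robot.IKError and nothing moves.
- robot.job_done(): hands the job in; it is judged then, once.
Trained networks look in the newest picture that a camera, given by its name, has taken for a name from the list of things; names that differ only in an ending like _2 or _b are one class to them, and where a whole thing is asked for, a point or a joint stands for the part that bears it (a point fixed in the world has none). Each returns a list of dicts, best first, with "confidence" (0 to 1); they miss things now and then, are a little off and sometimes report something else, mostly with a low value. They report only what shows in the picture. A call takes as long as a camera call. They do not tell look-alikes from the thing itself.
- viewer.silhouettes(name, camera): "mask" (400x640 bool, what is visible of it).
- viewer.pinpoint(name, camera): "at" ([x, y, z] in mm, in the coordinates of the camera as it stood for that picture, good to about 4 mm: a listed point, or the origin of a listed thing).
The state is a dict: "t": time; "joints": joint angles; "joint_velocities": joint speeds; "joint_torque": joint torques, N m; "tcp_pos": TCP position; "tcp_rot": TCP orientation; "contact_force": force on the tool from outside, world axes, zero at the start; "wrist_torque": the same for the moment, N m; "grip_width": opening from 0.0 (shut) to 1.0 (fully open); "grip_force": force on a finger pad.
Only numpy, scipy, OpenCV 4.12 (cv2) and the standard library are available. Lean on these libraries where they do the work, as an engineer would, in place of code of your own. Each camera call takes 0.05 s, during which the arm holds its last target. There are 200 camera calls.

## Working session

There is one attempt and no reset: what is moved stays moved. The work goes in short steps, each a Python script; the robot and the scene stay as the last script left them, time stands still between calls to the robot, and variables do not carry over. Pictures are saved under pics/ and viewed, at most 14 in all, crops included, and the job is handed in when it is done.

```bash
ls; mkdir -p pics; python3 - <<'E'
from cell import robot, grip, kin, viewer
import cv2, numpy as np
for c in ("top","side"):
    im=viewer.read_camera(c); cv2.imwrite(f"pics/{c}0.png",im[:,:,::-1])
    i=viewer.camera_info(c); print(c,i["camera_matrix"],i["k1"],(-np.array(i["R"]).T@np.array(i["t"])).round())
    for n in ["caul_long_center","caul_square_center","weight_small_1_center","weight_large_center","lid_long_inlay","lid_square_inlay"]:
        for d in viewer.pinpoint(n,c):
            X=np.array(i["R"]).T@(np.array(d["at"])-np.array(i["t"])); print(n,round(d["confidence"],2),X.round(1))
print(robot.observe()["t"], robot.observe()["tcp_rot"])
E
```

```text
pics
top [[494.6546788    0.         326.90711288]
 [  0.         494.6546788  202.46277867]
 [  0.           0.           1.        ]] 0.0012731045092399047 [ 453.   18. 1191.]
caul_long_center 0.62 [420.4  15.    6.4]
caul_square_center 0.8 [424.9 174.2   6.4]
weight_small_1_center 0.91 [378.7 280.5  27.6]
weight_small_1_center 0.88 [372.6 366.3  24.6]
weight_small_1_center 0.55 [455.5 325.1  28.6]
weight_large_center 0.88 [ 430.8 -158.    33.1]
lid_long_inlay 0.56 [ 659.  -179.8   13.2]
lid_long_inlay 0.5 [454.2 325.6  25.1]
lid_square_inlay 0.57 [633.8 183.4  13.5]
side [[378.56420387   0.         323.90070225]
 [  0.         378.56420387 195.44308026]
 [  0.           0.           1.        ]] -0.03527906945744985 [  42. -689.  799.]
caul_long_center 0.89 [426.7   7.9   4.9]
caul_square_center 0.91 [421.2 176.3   6.3]
weight_small_1_center 0.71 [455.9 319.6  23.6]
weight_small_1_center 0.55 [ 653.4 -182.    15.5]
weight_small_1_center 0.52 [374.1 361.5  24.3]
weight_small_1_center 0.48 [377.8 277.9  26.7]
weight_large_center 0.59 [ 427.1 -162.5   29.5]
lid_long_inlay 0.76 [ 654.6 -184.2   17.7]
lid_long_inlay 0.58 [ 427.1 -164.2   26.3]
lid_square_inlay 0.86 [629.4 179.9  18.7]
0.7 [3.63467652e-01 3.12042807e+00 8.55570187e-05]
```

View pics/top0.png

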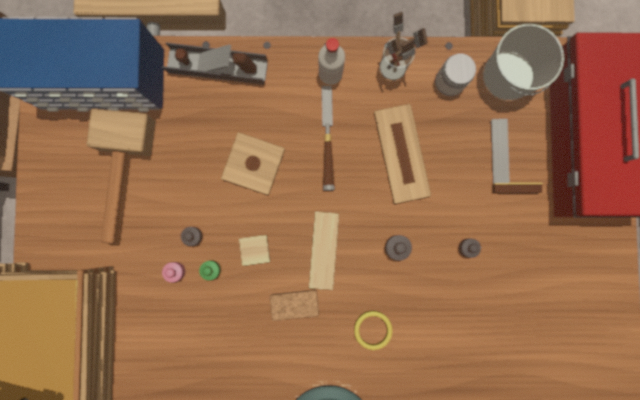

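View pics/side0.png

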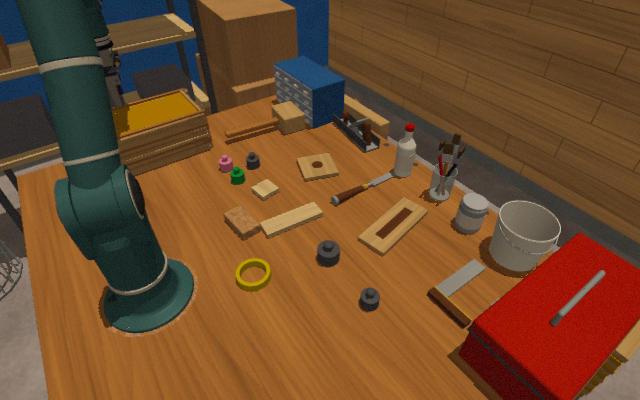

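The top view has cauls at (324,250) and (254,250). Lids are at (402,153) and (253,163). The large weight is at (399,248). Small-weight candidates are dark (191,237), dark (470,248), green (209,270) and pink (172,272). The description says cast iron and the green and pink ones are to be left alone, so the two dark ones are meant. I'll confirm them in a crop and measure poses from the masks.

```bash
cat > h.py <<'E'
from cell import robot, grip, kin, viewer
import cv2, numpy as np
from scipy.spatial.transform import Rotation as Rot
def info(c):
    i=viewer.camera_info(c); return [np.array(i[k],float) for k in("camera_matrix","R","t")]+[i["k1"]]
def back(px,z,I):
    "pixels Nx2 -> world xy on the plane z"
    K,R,t,k1=I; px=np.atleast_2d(px).astype(float)
    d=(px-K[:2,2])/np.array([K[0,0],K[1,1]]); u=d.copy()
    for _ in range(8): u=d/(1+k1*(u**2).sum(1,keepdims=True))
    w=np.c_[u,np.ones(len(u))]@R; C=-R.T@t
    return (C+w*((z-C[2])/w[:,2])[:,None])[:,:2]
def proj(X,I):
    K,R,t,k1=I; c=R@np.array(X,float)+t; u=c[:2]/c[2]; u=u*(1+k1*u@u); return K[:2,:2]@u+K[:2,2]
def rect(mask,z,I):
    "centre, (long, short), angle of long side of the mask's outline on plane z"
    cs=max(cv2.findContours(mask.astype(np.uint8),cv2.RETR_EXTERNAL,cv2.CHAIN_APPROX_NONE)[0],key=cv2.contourArea)
    (c,(w,h),a)=cv2.minAreaRect(back(cs[:,0],z,I).astype(np.float32))
    if w<h: w,h,a=h,w,a+90
    return np.array(c).round(1),(round(w,1),round(h,1)),round((a+90)%180-90,1)
def down(yaw):
    "tool down, finger closing line (tool y) at angle yaw (deg), yaw within +-90"
    c,s=np.cos(np.radians(yaw)),np.sin(np.radians(yaw))
    return Rot.from_matrix(np.array([[s,c,0],[-c,s,0],[0,0,-1]]).T).as_rotvec() if False else \
      Rot.from_matrix(np.column_stack([np.cross([c,s,0],[0,0,-1]),[c,s,0],[0,0,-1]])).as_rotvec()
E
python3 - <<'E'
from h import *
im=viewer.read_camera("top"); I=info("top")
Z=dict(caul_long_center=18,caul_square_center=18,lid_long_inlay=16,lid_square_inlay=16,weight_small_1_center=34,weight_large_center=40)
for n,z in Z.items():
    for d in viewer.silhouettes(n,"top"): print(n,round(d["confidence"],2),*rect(d["mask"],z,I))
print(back([470,247],50,I))
a=cv2.resize(im[215:295,150:260],None,fx=5,fy=5);b=cv2.resize(im[215:295,440:500],None,fx=4,fy=5)
cv2.imwrite("pics/crop.png",np.hstack([a,b])[:,:,::-1])
r=Rot.from_rotvec(robot.observe()["tcp_rot"]).as_matrix(); print(r.round(2))
K,R,t,k=info("wrist"); print("wristcam in tool", (r.T@(-R.T@t-robot.observe()["tcp_pos"])).round(), (r.T@R.T).round(2),K[0,0])
E
```

```text
caul_long_center 0.83 [422.4  13.3] (183.3, 58.2) -4.9
caul_long_center 0.54 [628.7 180.7] (124.4, 121.3) 71.4
caul_square_center 0.59 [423.5 175.4] (69.4, 64.2) -82.4
lid_long_inlay 0.6 [ 653.4 -175.2] (231.5, 94.0) 11.5
lid_square_inlay 0.57 [629.9 181.2] (126.7, 124.6) 71.3
weight_small_1_center 0.74 [457.2 320.1] (51.0, 44.2) -89.1
weight_small_1_center 0.61 [377.6 276. ] (48.5, 46.0) -89.1
weight_small_1_center 0.6 [374.4 360.1] (50.7, 43.7) -88.9
weight_large_center 0.78 [ 430.1 -157.6] (60.3, 58.2) -0.6
[[ 429.86905745 -325.77820192]]
[[-0.97  0.23  0.  ]
 [ 0.23  0.97  0.  ]
 [-0.    0.   -1.  ]]
wristcam in tool [  74.    0. -171.] [[-0.   -0.96 -0.26]
 [ 1.   -0.   -0.  ]
 [-0.   -0.26  0.96]] 351.6721718298626
```

View pics/crop.png

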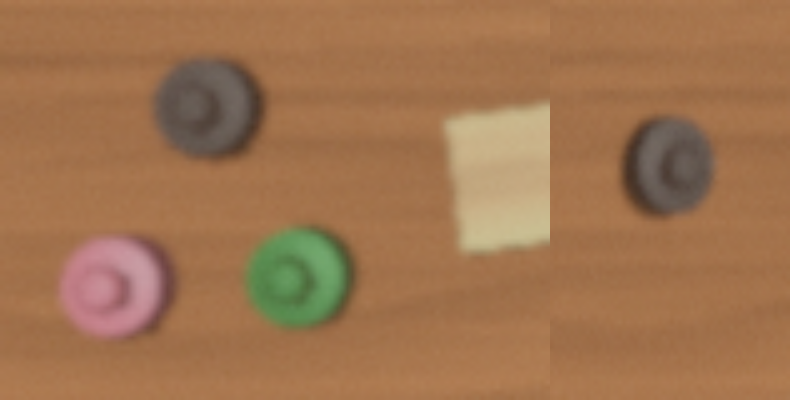

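The crop confirms it: the dark grey weights at (191,237) and (470,248) are the cast-iron ones. Green and pink are decoys. Next are closer looks with the wrist camera.

```bash
python3 - <<'E'
from h import *
def look(p,yaw,items,save=None):
    robot.movep(p,down(yaw)); I=info("wrist"); im=viewer.read_camera("wrist")
    if save: cv2.imwrite(f"pics/{save}.png",im[:,:,::-1])
    for n,z in items:
        for d in viewer.silhouettes(n,"wrist"): print(n,round(d["confidence"],2),*rect(d["mask"],z,I))
    if save: np.savez(f"pics/{save}.npz",K=I[0],R=I[1],t=I[2],k=I[3])
    print(robot.observe()["t"])
look([600,180,200],85,[("lid_square_inlay",16)],"w1")
look([500,-170,200],85,[("lid_long_inlay",16),("weight_large_center",40),("weight_small_1_center",34)],"w2")
look([400,90,200],85,[("caul_long_center",18),("caul_square_center",18)],"w3")
a=[cv2.imread(f"pics/w{k}.png") for k in(1,2,3)]
cv2.imwrite("pics/w.png",cv2.resize(np.vstack([np.hstack(a[:2]),np.hstack([a[2],a[2]*0])]),(800,500)))
E
```

```text
lid_square_inlay 0.98 [628.8 180.7] (122.4, 121.0) -18.7
3.4333
lid_long_inlay 0.96 [ 609.8 -187.8] (147.0, 89.8) 11.6
weight_large_center 0.71 [ 428.8 -164.2] (58.7, 58.6) -4.9
5.0
caul_square_center 0.78 [420.7 174. ] (67.1, 67.0) 7.8
6.225
```

View pics/w.png

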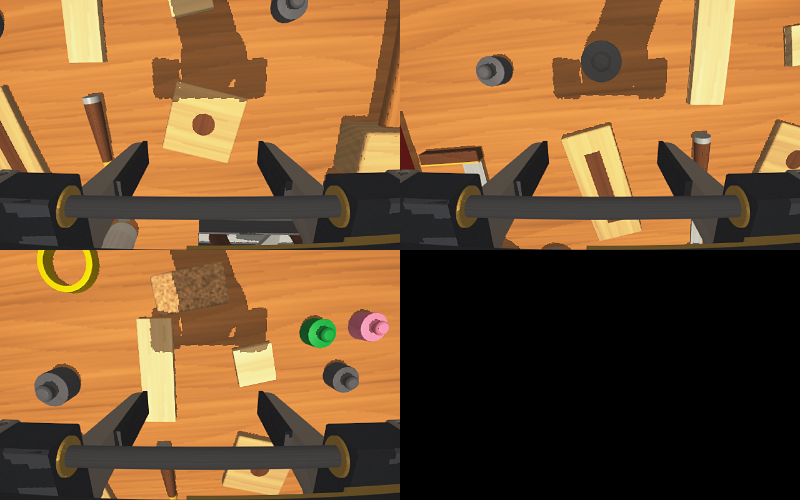

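All three wrist views look right. The dark weight sits at (601,62), the green one at (318,332) and the pink at (370,325). The gripper hides part of the long lid and long caul, so I'll look again from further out and then lay the long caul.

```bash
cat >> h.py <<'E'
def look(p,yaw,n,z,size):
    robot.movep(p,down(yaw)); I=info("wrist"); im=viewer.read_camera("wrist")
    cv2.imwrite(f"pics/l{robot.observe()['t']:.1f}.png",im[:,:,::-1])
    best=None
    for d in viewer.silhouettes(n,"wrist"):
        r=rect(d["mask"],z,I); print(n,round(d["confidence"],2),*r)
        if best is None and np.abs(np.array(r[1])-size).max()<7: best=r
    assert best is not None
    return best
def pick(xy,yaw,z,N,lift=120):
    R=down(yaw); robot.movep([*xy,z+75],R); grip(1.0)
    robot.servo_line([*xy,z],feed=120); grip(0.0,N)
    o=robot.observe(); print("grip mm",o["grip_width"]*92,"F",o["grip_force"],"t",o["t"])
    robot.servo_line([*xy,lift],feed=120)
    o=robot.observe(); print("lifted mm",o["grip_width"]*92,"Fz",o["contact_force"][2],"t",o["t"])
def place(xy,yaw,z,opening,lift=130):
    R=down(yaw); robot.movep([*xy,max(lift,z+40)],R)
    f0=robot.observe()["contact_force"][2]
    robot.servo_line([*xy,z+5],feed=100)
    for dz in np.arange(4,-2.1,-0.5):
        robot.servo_line([*xy,z+dz],feed=15); f=robot.observe()["contact_force"][2]
        if f-f0>1.2: break
    print("touch dz",dz,"df",f-f0)
    robot.hold(.2); grip(opening); robot.hold(.2); robot.servo_line([*xy,z+90],feed=80)
    print("placed t",robot.observe()["t"])
E
python3 - <<'E'
from h import *
L=look([730,-180,200],100,"lid_long_inlay",16,(230,90))
C=look([490,13,200],85,"caul_long_center",18,(180,56))
pick(C[0],C[2]+90,3,20)
E
```

```text
lid_long_inlay 0.88 [ 667.2 -176.3] (202.2, 91.0) 11.6Traceback (most recent call last):
  File "<stdin>", line 2, in <module>
  File "h.py", line 33, in look
    assert best is not None
           ^^^^^^^^^^^^^^^^
AssertionError
```

```bash
ls pics; cp pics/l*.png pics/v1.png
```

```text
crop.png
l7.8.png
side0.png
top0.png
w.png
w1.npz
w1.png
w2.npz
w2.png
w3.npz
w3.png
```

View pics/v1.png

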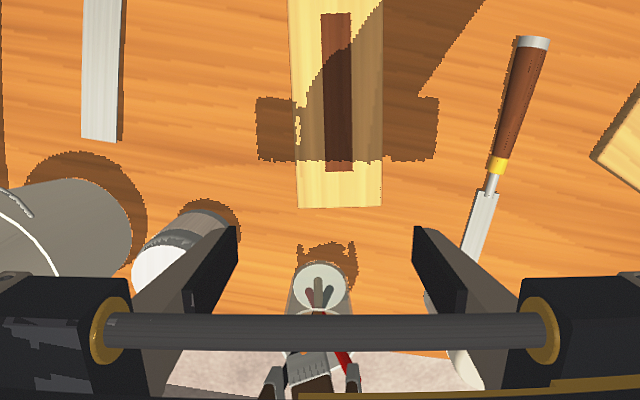

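The view shows the lid clipped by the top edge but the whole inlay visible, corners about (321,14), (350,13), (353,171), (325,171). I'll compute the centre from those.

```bash
python3 - <<'E'
from h import *
p=back([[321,14],[350,13],[353,171],[325,171]],16,info("wrist"));print(p.round(1),p.mean(0), np.linalg.norm((p[0]+p[1]-p[2]-p[3])/2))
C=look([467,13,220],85,"caul_long_center",18,(180,56))
pick(C[0],C[2]+90,3,20)
E
```

```text
[[ 583.8 -207.1]
 [ 578.2 -180.6]
 [ 725.5 -148.8]
 [ 730.5 -177.3]] [ 654.49593231 -178.44605598] 150.17595349630957
caul_long_center 0.97 [421.4  11. ] (179.4, 57.1) -4.7
grip mm 55.82576262180237 F 20.0004780292511 t 11.5167
lifted mm 55.82285800468906 Fz -1.6095312398456085 t 12.6417
```

```bash
python3 - <<'E'
from h import *
place([654.3,-178.8],101.6,19,0.85)
C=look([480,174,200],97,"caul_square_center",18,(64,64))
pick(C[0],(C[2]+45)%90-45+90,3,20)
place([628.8,180.7],-18.7+90,19,0.9)
robot.movep([480,150,250],down(85))
im=viewer.read_camera("top"); I=info("top"); cv2.imwrite("pics/t2.png",cv2.resize(im[80:280,180:480],None,fx=2.6,fy=2.6,interpolation=2)[:,:,::-1])
E
```

```text
touch dz 0.0 df 2.900620674633795
placed t 19.4333
caul_square_center 0.94 [422.9 175.1] (64.4, 62.9) -83.1
grip mm 63.64588973632354 F 19.98096764087677 t 23.3417
lifted mm 63.58391423061691 Fz -0.7274221715505154 t 24.4667
touch dz 0.0 df 4.712000626574709
placed t 30.9
```

```bash
python3 - <<'E'
from h import *
for p,y,n,nl in (([675,181,225],85,"caul_square_center","lid_square_inlay"),([705,-179,235],100,"caul_long_center","lid_long_inlay")):
    robot.movep(p,down(y)); I=info("wrist"); im=viewer.read_camera("wrist"); cv2.imwrite(f"pics/c_{n[5]}.png",im[:,:,::-1])
    for m,z in((n,34),(nl,16)):
        for d in viewer.silhouettes(m,"wrist"): print(m,round(d["confidence"],2),*rect(d["mask"],z,I))
cv2.imwrite("pics/c.png",np.hstack([cv2.imread(f"pics/c_{k}.png")[0:260,120:520] for k in"ls"]))
E
```

```text
caul_square_center 0.63 [628.  181.4] (65.5, 65.4) -17.6
lid_square_inlay 0.95 [629.4 180.3] (121.5, 120.6) 70.8
caul_long_center 0.64 [ 654.8 -178.6] (180.8, 57.1) 11.5
lid_long_inlay 0.78 [ 653.9 -179.2] (229.1, 89.8) 11.8
```

View pics/c.png

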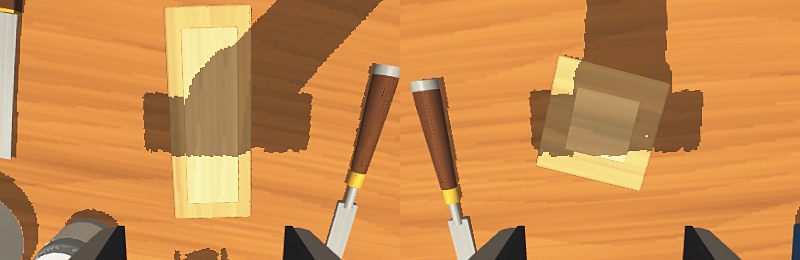

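Both cauls are centred on their lids and aligned, and the inlays are covered. Now the small weights.

```bash
python3 - <<'E'
from h import *
u=np.array([np.cos(np.radians(11.6)),np.sin(np.radians(11.6))]); c=np.array([654.6,-178.7])
for w,yaw,s in (((430,-326),90,62),((457,321),90,-62)):
    C=look([w[0]+74,w[1],200],yaw,"weight_small_1_center",34,(46,46)); assert np.linalg.norm(C[0]-w)<15
    pick(C[0],yaw,8,30,lift=150)
    place(c+s*u,101.6,42,0.8,lift=150)
E
```

```text
Traceback (most recent call last):
  File "h.py", line 33, in look
    assert best is not None
           ^^^^^^^^^^^^^^^^
AssertionError
```

```bash
cat >> h.py <<'E'
def grey(w,z,rad=70):
    "grey blob around the expected spot"
    I=info("wrist"); im=viewer.read_camera("wrist"); p=proj([*w,z],I)
    s=cv2.cvtColor(im,cv2.COLOR_RGB2HSV)[:,:,1]; m=(s<80).astype(np.uint8)
    win=np.zeros_like(m); cv2.circle(win,tuple(int(v) for v in p),rad,1,-1)
    m=cv2.morphologyEx(m*win,cv2.MORPH_OPEN,np.ones((3,3))); cv2.imwrite("pics/g.png",np.hstack([im[:,:,::-1],cv2.merge([m*255]*3)])[:,:,:][::1,::1])
    print(p,rect(m,z,I)); return rect(m,z,I)
E
python3 - <<'E'
from h import *
grey((430,-326),34)
a=cv2.imread("pics/g.png"); cv2.imwrite("pics/g2.png",cv2.resize(a,(800,250)))
E
```

```text
[322.94969935  94.21109161] (array([ 427. , -334.7]), (44.0, 43.6), 0.1)
```

View pics/g2.png

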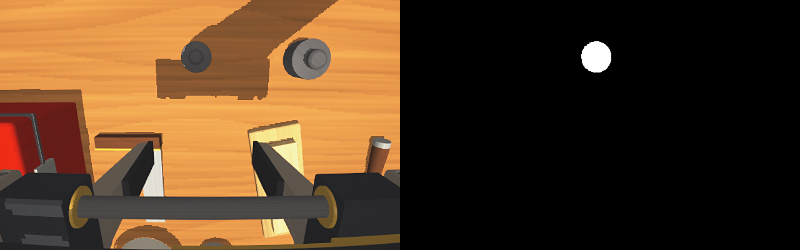

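The small dark weight is at (196,56) in the half-size view, with a clean blob of 44 mm, close to the 46 mm expected. I'll use this measure.

```bash
python3 - <<'E'
from h import *
u=np.array([np.cos(np.radians(11.6)),np.sin(np.radians(11.6))]); c=np.array([654.6,-178.7])
pick((427,-334.7),90,8,30,lift=150)
place(c+62*u,101.6,42,0.8,lift=150)
w=(457,321); robot.movep([w[0]+74,w[1],200],down(90)); C=grey(w,34)
assert abs(C[1][0]-45)<4 and np.linalg.norm(C[0]-w)<15
pick(C[0],90,8,30,lift=150)
place(c-62*u,101.6,42,0.8,lift=150)
w=(429,-163); robot.movep([w[0]+74,w[1],200],down(90)); C=grey(w,40)
E
```

```text
grip mm 45.12535769506745 F 30.0001922249794 t 37.9083
lifted mm 45.585260497989985 Fz -4.990620844936545 t 39.2417
touch dz 0.0 df 1.8048201172993639
placed t 46.2
[325.20906502  95.59388857] (array([455.9, 322.2]), (43.7, 43.2), 89.9)
grip mm 45.504512569632894 F 30.0002583861351 t 50.7667
lifted mm 45.384983352494736 Fz -3.442362326664524 t 52.1
touch dz -0.5 df 8.007158668597102
placed t 59.975
[323.1838838   95.88146286] (array([ 428.3, -164.5]), (57.6, 57.6), -90.0)
```

```bash
python3 - <<'E'
from h import *
pick((428.3,-164.5),90,10,40,lift=160)
place((628.5,181),71.5,44,1.0,lift=160)
for k,p,y in (("s",[700,181,260],85),("l",[705,-179,260],100)):
    robot.movep(p,down(y)); I=info("wrist"); im=viewer.read_camera("wrist"); cv2.imwrite(f"pics/f_{k}.png",im[:,:,::-1])
    if k=="s": grey((628.5,181),74)
    else:
        for q in ((715.3,-166.2),(593.9,-191.2)): grey(q,68,40)
    for m,z in(("lid_square_inlay",16),("lid_long_inlay",16),("caul_long_center",34),("caul_square_center",34)):
        if (k=="s")==("square" in m):
            for d in viewer.silhouettes(m,"wrist"): print(m,round(d["confidence"],2),*rect(d["mask"],z,I))
cv2.imwrite("pics/f.png",np.hstack([cv2.imread(f"pics/f_{k}.png")[0:260,120:520] for k in"ls"]))
robot.movep([450,0,300],down(90)); print(robot.observe()["t"])
E
```

```text
grip mm 59.38303462784203 F 40.000964999198914 t 63.0
lifted mm 59.53715817838404 Fz -8.798459800780973 t 64.4
touch dz 0.0 df 3.422057403917252
placed t 71.7
[317.49059582 101.30206411] (array([628.3, 181.5]), (58.4, 58.2), -50.3)
lid_square_inlay 0.69 [630.9 180.4] (120.8, 120.3) -18.7
caul_square_center 0.72 [595.1 165.1] (22.1, 11.8) -68.4
[331.95302051 179.5602081 ] (array([ 712.7, -165.8]), (49.9, 46.3), 13.0)
[329.37346801  55.79210534] (array([ 594.2, -190.1]), (45.6, 44.6), -79.7)
lid_long_inlay 0.57 [ 653.9 -179.5] (229.3, 91.8) 11.8
caul_long_center 0.84 [ 653.7 -179.1] (178.1, 57.2) 11.1
75.3333
```

View pics/f.png

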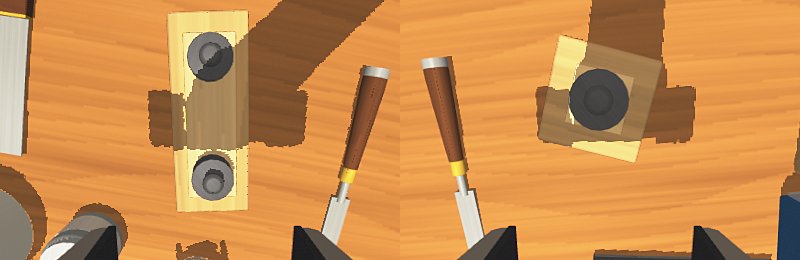

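The final view shows both small weights upright on the ends of the long caul, at (210,56) and (213,176). The large weight is centred on the square caul at (598,99). The lids are unmoved within measurement error, so I'm handing in.

```bash
python3 -c "
from cell import robot
print(robot.job_done())"
```

```text
the job is handed in; nothing more can be done
None
```

The job is handed in at about 75 s: both cauls are centred on their lids over the inlays, with a small weight on each end of the long caul, the large one mid-square-caul, and the lids where they lay.

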